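# Unlock the end-clamp jig and hold the finished blank level for inspection

## Robot

A 6-joint arm with a two-finger parallel gripper is mounted at the origin on a cart in front of the work surface, level with it; the furniture and walls round the work are solid. World frame = base frame: x ahead of the robot, y to its left, z up, the work surface at z = 0. Lengths are in m, angles in degrees, forces in N, time in s.
With the tool pointing down it reaches from about 0.375 to 0.9 m from the base axis. Payload 3.1 kg.
Tool frame: the origin (TCP) lies midway between the tips of the shut fingers; the grasp point (between the pads) lies 19 mm behind it; z points along the fingers, y is the direction in which the jaws open and shut (so a half turn about z gives the same grasp; the last joint's range is limited). The gripper opens to 87 mm and grips with 3 to 60 N. Pads are 19 mm wide; open, the fingers measure 117 mm over their backs; the gripper's body (75 mm by 190 mm) begins 51 mm behind the grasp point.
Start: joints at [61.507, 30.224, 82.088, -0, 67.689, -10.227], TCP at [0.196, 0.593, 0.223] pointing down, gripper open.
Joint ranges: [-176.69, 176.69], [-43.24, 126.21], [12.49, 139.97], [-82, 262], [0, 151.66], [-163.58, 163.58]. Speed limits (degrees/s): [159.86, 159.86, 180, 180, 180, 180].

## Interface

Orientations are given as a 3x3 rotation matrix whose columns are the frame's x, y, z axes.
In Python, from rig import status, vision, bot, models gives the robot as it stands.
- The arm moves only by the tool send_rows, never from a script. Its argument "moves" is a list of rows, each a list of 7 numbers: the shift along the tool's x, y, z in units of 25 mm (1.0 is 25 mm), then the turn, a rotation vector about the tool's x, y, z in units of 10 degrees (1.0 is 10 degrees), then the closure, from -1 (fully open) to 1 (shut), so that 0 is half open. In form: [[dx, dy, dz, rx, ry, rz, hand], ...]. A call has 1 to 12 rows; each row shifts and turns the commanded pose from where the row before left it, along the tool's axes as they then stand; what a row does not reach is not made up. A row lasts 1/8 s, in which the tool goes at most 62.5 mm and 10.7 degrees, less where a joint would pass 70% of its speed; a pose out of reach is approached as far as the arm can. A call is refused whole if a number of a shift passes 1 or a number of a turn 1, either way. A call with a gripper value outside its range is refused whole. The fingers move at their own pace and stop on an object; the grip force is fixed at half the most. Time passes only in rows, so rows that do not move let the fingers close. It gives the time, the measured TCP pose, the force and the opening at its end, in the units of the state.
- status.read_state(): the state, without advancing time (a new reading comes with each control period).
- vision.capture(name): name is "scene" or "top" or "wrist"; returns a dict with "img" (420x560x3 uint8, red, green, blue), "depth" (420x560 float32, m along the optical axis (not along the pixel's ray), 0 where there is no reading), "fx", "fy", "cx", "cy" (pixels), "distortion" ([k1, k2, p1, p2, k3] as OpenCV has them; the pictures are not rectified), "pose" (4x4, takes a point from camera to world coordinates); the wrist camera has in their place "hand_eye" (4x4, takes a point from camera to tool coordinates, whose origin is the TCP and whose axes are the flange's). Camera axes: x right, y up, looking along -z (the intrinsics and any distortion apply to the point x, -y, -z); pixel columns grow to the right and rows downward; lengths in m; the calibration is good to about 2 mm. A picture is of the moment at which its call begins: read the wrist's pose just before it.
- bot.hand_in(): hands the job in, once; it reports no verdict.
Trained networks look in the newest picture that a camera, given by its name, has taken for a name from the list of things; names that differ only in an ending like _2 or _b are one class to them, and where a whole thing is asked for, a point or a joint stands for the part that bears it (a point fixed in the world has none). Each returns a list of dicts, best first, with "confidence" (0 to 1); they miss things now and then, are a little off and sometimes report something else, mostly with a low value. They report only what shows in the picture. A call takes as long as a camera call. They do not tell look-alikes from the thing itself.
- models.masks_of(camera, name): "mask" (420x560 bool, what is visible of it) and "extent" ([left, top, right, bottom] in pixels, round what is visible of it).
- models.landmark_of(camera, name): "point" ([column, row] in pixels: a listed point, or the origin of a listed thing).
The state is a dict: "time_s": time; "joint_positions": joint angles; "qvel": joint speeds; "tau": joint torques, N m; "position": TCP position; "tcp_rot": TCP orientation; "force": force on the tool from outside, world axes, zero at the start; "moment": the same for the moment, N m; "opening": opening from 0.0 (shut) to 1.0 (fully open).
Only numpy, scipy, OpenCV 4.12 (cv2) and the standard library are available. Lean on these libraries where they do the work, as an engineer would, in place of code of your own. Each camera call takes 0.05 s, during which the arm holds its last target.

## Task

The wooden blank is clamped in the plywood end-clamp jig: flip the black cam lever up and back to upright to unlock the sliding fence, then slide the fence back to the end of its track so that its steel lip no longer covers the blank. Then take the blank across its middle, lift it straight up, level all the way, to about 15 cm above where it lay, and keep it there still and level for at least two seconds so that its underside can be inspected. Finish while still holding it in the air, with the fence left back and unlocked, and leave the other things on the bench where they lie.

Things in the scene. Friction and masses are not known exactly. Their poses are not given: they have to be found in the camera images.
- jig: fixed end-clamp jig: plywood base 92 (x) x 306 (y) x 18 mm; origin under its centre on the bench, z up, y along it. The blank lies along y on two battens (tops at z = 38, 20 wide, centred at y = 0 and 90); between them 70 mm are free down to the base (z = 18). At the +y end a fixed stop (80 wide, top z = 56, no lip), on the -y half the sliding fence. Both have V notches for the blank's ends
- blank_seat (a point): fixed point of the jig where the underside centre of the blank lies while it is clamped: jig frame (0, 45, 38) mm
- blank: pale hardwood brush-back blank in the jig, 52 (x) x 150 (y) x 18 (z) mm, ends and edges rounded, 0.06 to 0.1 kg; origin at the centre of its underside, z up, y along its length. Its sides are free between the battens, 25 mm and more for each finger. (An equal blank lies loose behind the jig; the one meant lies in the jig under the lever)
- fence (a joint): travel of the sliding fence in m along the jig's -y: 0 = closed on the blank, 0.045 = fully back. Slides with about 6 N when the lever is open; locked (slips only above about 25 N) while it is down
- fence_edge (a point): middle of the free edge of the fence's steel lip, at jig (0, -20, 59) mm with the fence closed; moves with the fence. Closed, the lip covers the last 10 mm of the blank, 1.5 mm above its top; more than 12 mm of travel frees it. The fence is 80 wide (x), reaches 81 mm behind this edge and up to z = 92 at the lever's lugs
- cam_lever (a joint): angle in rad about the jig's +x: 0 to 0.1 = down, locked, lying over the blank toward +y, rising 15 degrees to its tip; 1.31 = upright; 1.75 = stop, leaning back 25 degrees toward -y. Under 10 N at the grip move it; the fence is free above 1.05. Stays where left; pinched lightly (20 N) it turns between the fingers, and pulled toward -y when near upright it draws the fence back
- lever_pivot (a point): pivot of the cam lever on the fence, 79 mm above the bench, at jig (0, -66, 79) mm with the fence closed; moves with the fence
- lever_grip (a point): point in the middle of the lever's black handle, 82 mm from the pivot. The handle is 18 mm wide (jig x) and 14 mm thick, with flat sides, and runs from 44 to 108 mm from the pivot; locked it stands about 44 mm above the top of the blank
- cork_block: bystander, cork sanding block 65 x 110 x 29 mm lying beside the jig, origin at the centre of its underside
- tape_measure: bystander, pocket tape measure 64 x 103 x 36 mm lying beside the jig, origin at the centre of its underside
- spare_blank: bystander, loose second blank 52 x 150 x 18 mm lying on the bench behind the jig, origin at the centre of its underside
Mind the look-alikes: they are no part of the job. What is shaped like the blank but orange is not meant.

How it is judged (in metres and radians):
On the way, in this order (a step that is already met when the one before it is completed fails the run):
1. the cam lever is flipped up over its centre, near upright (value of joint cam_lever above 0.9 rad), for 0.05 s.
2. the fence is slid back off the blank, to at least 30 mm of its 45 mm travel (value of joint fence above 0.03 m), for 0.1 s.
3. the blank is held in the air above its seat, still and level, for two seconds (z of blank in the frame of jig between 0.138 and 0.258 m and horizontal distance between blank and blank_seat below 0.06 m and angle between blank's own z axis and vertical below 0.09 rad and linear speed of blank below 0.02 m/s and angular speed of blank below 0.15 rad/s and contact force between the fingers and blank above 1 N and contact force between blank and jig below 0.05 N), for 2 s.
At the end, for the whole second after the job is handed in: blank gripped, its underside 100 to 220 mm above the battens, within 60 mm sideways of its seat, level within 0.09 rad, still (20 mm/s, 0.15 rad/s), clear of the jig; fence at least 28 mm back, lever above 0.9 rad (all of step 3 and value of joint fence above 0.028 m and value of joint cam_lever above 0.9 rad); the arm keeps its last pose, push and grip.
It fails at once if the fence is forced back while the lever is still locked (value of joint fence above 0.008 m and value of joint cam_lever below 0.5 rad).
It fails at once if the blank is tipped by more than 0.3 rad (angle between blank's own z axis and vertical above 0.3 rad).
It fails at once if the cork block, the tape measure or the spare blank is moved by more than 30 mm (distance of any of cork_block, tape_measure, spare_blank from where it was at the start of the episode above 0.03 m).
It also fails if it takes over 54 s, if anything falls off the work surface, if the arm or the gripper's body presses on something with over 40 N, if the wrist force passes 120 N, or if a joint passes its speed limit or range.

## Working session

There is one attempt and no reset: what is moved stays moved. The work goes in short steps, Python scripts to look and compute and a tool call to move; the robot and the scene stay as the last step left them, time stands still between calls to the robot, and variables do not carry over. Pictures are saved under pics/ and viewed, and the job is handed in when it is done.

Besides the shell and the picture viewer there is one more tool, called after "Request:" as name(argument=value, ...), one argument or row to a line, values as JSON. send_rows: Moves the arm, as the interface text tells. Its arguments: {"type":"object","properties":{"moves":{"type":"array"}},"required":["moves"]}

```bash
mkdir -p pics; cat > h.py <<'E'
import numpy as np, cv2
from rig import status, vision, bot, models
def cap(n):
    s=status.read_state(); c=vision.capture(n)
    if n=="wrist":
        T=np.eye(4);T[:3,:3]=np.array(s["tcp_rot"]);T[:3,3]=s["position"];c["pose"]=T@np.array(c["hand_eye"])
    return c
def ray(c,px):
    K=np.array([[c["fx"],0,c["cx"]],[0,c["fy"],c["cy"]],[0,0,1.]])
    u=cv2.undistortPoints(np.array([[px]],float),K,np.array(c["distortion"],float))[0,0]
    return np.array([u[0],-u[1],-1.])
def at(c,px,d=None):
    if d is None:
        x,y=int(round(px[0])),int(round(px[1]));w=c["depth"][max(0,y-2):y+3,max(0,x-2):x+3];w=w[w>0];d=np.median(w)
    P=np.array(c["pose"]);return P[:3,:3]@(ray(c,px)*d)+P[:3,3]
def atz(c,px,z):
    P=np.array(c["pose"]);r=P[:3,:3]@ray(c,px);o=P[:3,3];return o+r*(z-o[2])/r[2]
def proj(c,p):
    P=np.array(c["pose"]);q=P[:3,:3].T@(np.array(p,float)-P[:3,3]);q=np.array([q[0],-q[1],-q[2]])
    K=np.array([[c["fx"],0,c["cx"]],[0,c["fy"],c["cy"]],[0,0,1.]])
    return cv2.projectPoints(q.reshape(1,1,3),np.zeros(3),np.zeros(3),K,np.array(c["distortion"],float))[0].ravel()
def save(c,n): cv2.imwrite(f"pics/{n}.png",c["img"][:,:,::-1])
E
python3 - <<'E'
from h import *
np.set_printoptions(precision=4,suppress=True)
s=status.read_state();print(s["time_s"],s["position"],s["tcp_rot"],s["opening"],s["force"])
for n in ("scene","top"):
    c=cap(n);save(c,n+"0")
    for t in ("blank_seat","blank","fence_edge","lever_pivot","lever_grip","jig","spare_blank"):
        for r in models.landmark_of(n,t)[:3]:
            print(n,t,r["confidence"],r["point"],at(c,r["point"]))
E
```

```text
0.0 [0.1955 0.5929 0.2216] [[-0.9496  0.3134 -0.001 ]
 [ 0.3134  0.9496 -0.0019]
 [ 0.0004 -0.0021 -1.    ]] 1.0018423822557356 [-0.2413 -0.1717 -0.2191]
scene blank_seat 0.96 [301.6, 238.0] [ 0.5301 -0.1848  0.0934]
scene blank 0.58 [254.9, 201.0] [0.5799 0.0808 0.0192]
scene fence_edge 0.79 [297.3, 253.5] [ 0.4976 -0.216   0.0918]
scene lever_pivot 0.87 [296.1, 258.0] [ 0.4918 -0.2205  0.0869]
scene lever_grip 0.77 [302.5, 225.2] [ 0.5476 -0.1635  0.1039]
scene jig 0.73 [298.6, 268.7] [ 0.493  -0.2274  0.0653]
top blank_seat 0.88 [318.5, 191.2] [ 0.5607 -0.1263  0.0559]
top blank 0.93 [320.1, 188.2] [ 0.5668 -0.1297  0.0562]
top blank 0.72 [205.5, 184.9] [0.584  0.1105 0.0179]
top fence_edge 0.88 [345.7, 209.0] [ 0.5193 -0.1747  0.0966]
top lever_pivot 0.91 [362.1, 218.8] [ 0.5003 -0.2076  0.0865]
top lever_grip 0.56 [333.6, 195.1] [ 0.5456 -0.1507  0.108 ]
top lever_grip 0.39 [318.8, 187.0] [ 0.5694 -0.1271  0.0558]
top jig 0.79 [332.1, 206.7] [ 0.5284 -0.1531  0.0554]
top spare_blank 0.64 [324.0, 143.6] [ 0.6689 -0.1442  0.0172]
```

```bash
python3 -c "
import cv2,numpy as np
a=cv2.imread('pics/top0.png');b=cv2.imread('pics/scene0.png')
cv2.imwrite('pics/topc.png',cv2.resize(a[100:310,160:440],(800,600)))
"
```

```text
(no output)
```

View pics/topc.png

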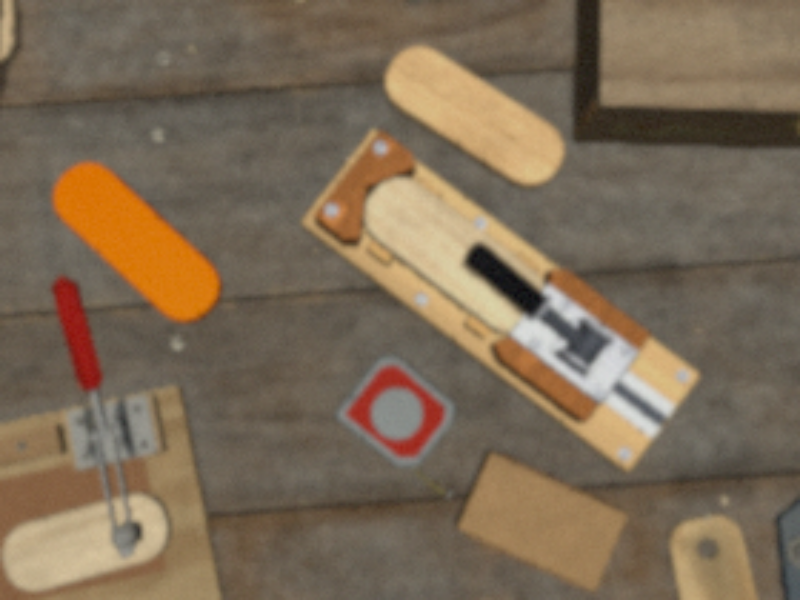

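View pics/scene0.png

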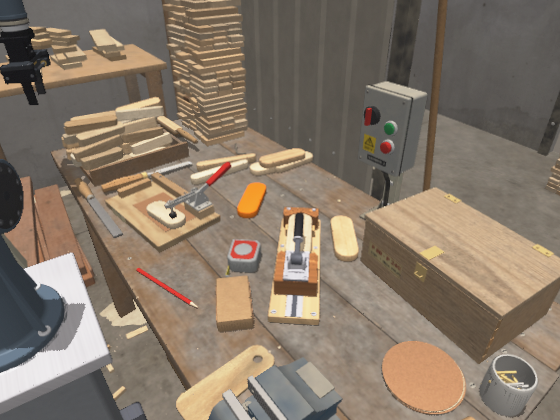

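The candidates in the top image are the blank in the lever jig (318,187), the loose spare (324,143), the orange look-alike (206,185) and the blank in the toggle-clamp jig (190,290). The one meant is at (318,187), under the black lever. Next I measure the jig's pose.

```bash
python3 - <<'E'
from h import *
np.set_printoptions(precision=4,suppress=True)
c=cap("top")
k=280/800
cs=[atz(c,(160+x*k,100+y*k),.018) for x,y in [(375,128),(303,222),(630,470),(700,375)]]
cs=np.array(cs);print(cs);print(np.linalg.norm(np.diff(np.vstack([cs,cs[:1]]),axis=0),axis=1))
ctr=cs.mean(0);print("ctr",ctr)
ya=(cs[0]+cs[1]-cs[2]-cs[3])[:2];ya/=np.linalg.norm(ya);print("yaxis",ya,np.degrees(np.arctan2(ya[1],ya[0])))
yaw=np.arctan2(ya[1],ya[0])-np.pi/2
R=np.array([[np.cos(yaw),-np.sin(yaw)],[np.sin(yaw),np.cos(yaw)]])
def W(x,y,z): return np.r_[ctr[:2]+R@[x/1e3,y/1e3],z/1e3]
for n,p in dict(seat=(0,45,38),edge=(0,-20,59),pivot=(0,-66,79),grip=(0,-66+82*np.cos(np.radians(15)),79+82*np.sin(np.radians(15)))).items():
    print(n,W(*p),proj(c,W(*p)))
m=models.masks_of("top","blank")
for r in m[:2]: print(r["confidence"],r["extent"])
# masks of jig
im=c["img"].copy()
for x,y,z in [(46,153,18),(-46,153,18),(-46,-153,18),(46,-153,18),(0,45,56),(0,120,56),(0,-20,59),(0,-66,85),(0,13,100),(26,45,56),(-26,45,56),(40,-20,59),(-40,-20,59)]:
    u=proj(c,W(x,y,z));cv2.circle(im,tuple(int(round(v*8)) for v in u),6,(0,255,0),-1,shift=3)
cv2.imwrite("pics/ov.png",cv2.resize(im[100:310,160:440,::-1],(800,600),interpolation=cv2.INTER_NEAREST))
d=c["depth"]
for pt in [(0,45),(15,45),(-15,45),(0,70),(0,130)]:
    u=proj(c,W(pt[0],pt[1],56));print(pt,at(c,u))
E
```

```text
[[ 0.6674 -0.0736  0.018 ]
 [ 0.597  -0.0183  0.018 ]
 [ 0.4085 -0.2548  0.018 ]
 [ 0.477  -0.3093  0.018 ]]
[0.0895 0.3024 0.0875 0.303 ]
ctr [ 0.5375 -0.164   0.018 ]
yaxis [0.626  0.7798] 51.241984563029185
seat [ 0.5657 -0.1289  0.038 ] [319.0161 189.9747]
edge [ 0.525  -0.1796  0.059 ] [345.4034 207.9395]
pivot [ 0.4962 -0.2155  0.079 ] [365.4793 221.094 ]
grip [ 0.5457 -0.1537  0.1002] [334.6956 195.4837]
0.88 [289.3, 161.6, 348.3, 216.4]
0.72 [176.8, 157.5, 238.2, 213.0]
(0, 45) [ 0.5657 -0.1289  0.0557]
(15, 45) [ 0.5773 -0.1383  0.0563]
(-15, 45) [ 0.5539 -0.1195  0.0566]
(0, 70) [ 0.5813 -0.1094  0.0558]
(0, 130) [ 0.6191 -0.0626  0.055 ]
```

View pics/ov.png

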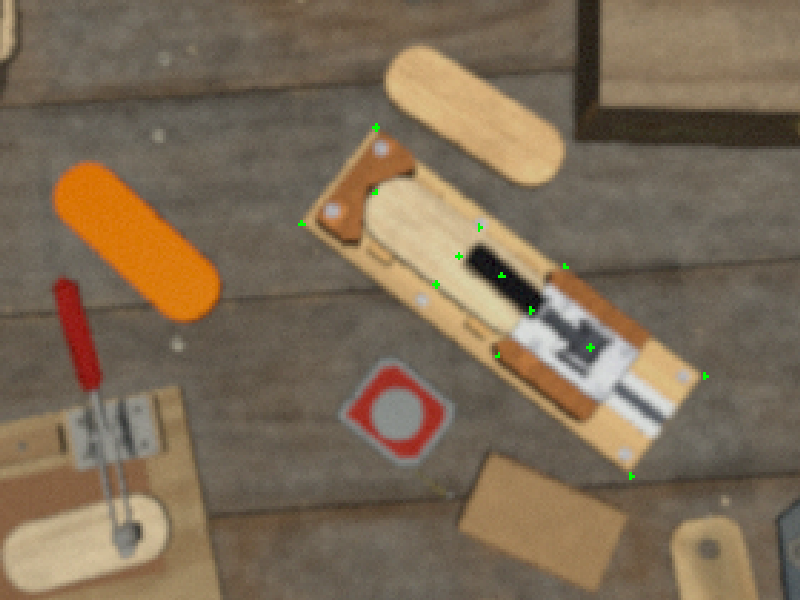

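Request:
send_rows(
  moves=[
    [0,0,0,0,0,1,-1],
    [0,0,0,0,0,1,-1],
    [0,0,0,0,0,1,-1],
    [0,0,0,0,0,1,-1],
    [0,0,0,0,0,1,-1],
    [0,0,0,0,0,1,-1],
    [0,0,0,0,0,1,-1],
    [0,0,0,0,0,1,-1],
    [0,0,0,0,0,1,-1],
    [0,0,0,0,0,1,-1],
    [0,0,0,0,0,1,-1],
    [0,0,0,0,0,0.05,-1],
  ],
)

```text
time_s: 2.4
position: [0.1958, 0.5935, 0.2225]
tcp_rot: [[0.625, 0.781, -0.0], [0.781, -0.625, -0.0], [-0.0, 0.0, -1.0]]
force: [-0.5, 0.1, 0.5]
opening: 1.0
```

Request:
send_rows(
  moves=[
    [-0.3,1,0,0,0,0,-1],
    [-0.3,1,0,0,0,0,-1],
    [-0.3,1,0,0,0,0,-1],
    [-0.3,1,0,0,0,0,-1],
    [-0.3,1,0,0,0,0,-1],
    [-0.3,1,0,0,0,0,-1],
    [-0.3,1,0,0,0,0,-1],
    [-0.3,1,0,0,0,0,-1],
    [-0.3,1,0,0,0,0,-1],
    [-0.3,1,0,0,0,0,-1],
    [-0.3,1,0,0,0,0,-1],
    [-0.3,1,0,0,0,0,-1],
  ],
)

```text
time_s: 3.9
position: [0.374, 0.3348, 0.2227]
tcp_rot: [[0.624, 0.782, 0.0], [0.782, -0.624, 0.0], [0.0, 0.0, -1.0]]
force: [0.5, -0.2, -0.5]
opening: 1.002
```

Request:
send_rows(
  moves=[
    [-0.6,1,0,0,0,0,-1],
    [-0.6,1,0,0,0,0,-1],
    [-0.6,1,0,0,0,0,-1],
    [-0.6,1,0,0,0,0,-1],
    [-0.6,1,0,0,0,0,-1],
    [-0.6,1,0,0,0,0,-1],
    [-0.6,1,0,0,0,0,-1],
    [-0.6,1,0,0,0,0,-1],
    [-0.6,1,0,0,0,0,-1],
    [-0.6,1,0,0,0,0,-1],
    [-0.6,1,0,0,0,0,-1],
    [-0.6,1,0,0,0,0,-1],
  ],
)

```text
time_s: 5.4
position: [0.495, 0.0063, 0.2228]
tcp_rot: [[0.624, 0.782, 0.001], [0.782, -0.624, -0.0], [0.0, 0.0, -1.0]]
force: [0.5, -0.5, 0.1]
opening: 0.999
```

Request:
send_rows(
  moves=[
    [-0.6,1,0,0,0,0,-1],
    [-0.6,1,0,0,0,0,-1],
    [-0.6,1,0,0,0,0,-1],
    [-0.6,1,0,0,0,0,-1],
    [-0.6,1,0,0,0,0,-1],
    [-0.6,0.6,0,0,0,0,-1],
    [0,0,0,0,0,0,-1],
  ],
)

```text
time_s: 6.28
position: [0.5474, -0.1517, 0.2225]
tcp_rot: [[0.627, 0.779, -0.0], [0.779, -0.627, 0.0], [0.0, -0.0, -1.0]]
force: [-0.4, 0.8, -0.2]
opening: 1.005
```

```bash
cat >> h.py <<'E'
C0=np.array([.5375,-.164]);YAW=np.radians(51.24-90)
def JW(p,ctr=C0,yaw=YAW):
    R=np.array([[np.cos(yaw),-np.sin(yaw)],[np.sin(yaw),np.cos(yaw)]]);return np.r_[ctr+R@np.array(p[:2]),p[2]]
def WJ(p,ctr=C0,yaw=YAW):
    R=np.array([[np.cos(yaw),-np.sin(yaw)],[np.sin(yaw),np.cos(yaw)]]);return np.r_[R.T@(np.array(p[:2])-ctr),p[2]]
E
python3 - <<'E'
from h import *
np.set_printoptions(precision=4,suppress=True)
s=status.read_state();print(s["position"],WJ(s["position"]))
c=cap("wrist");save(c,"w1")
for t,z in (("blank_seat",.038),("blank",.038),("lever_pivot",.079),("lever_grip",.1),("fence_edge",.059)):
    for r in models.landmark_of("wrist",t)[:2]:
        print(t,r["confidence"],r["point"],WJ(atz(c,r["point"],z)))
im=c["img"].copy()
for p in [(46,153,18),(-46,153,18),(-46,-153,18),(46,-153,18),(0,45,56),(0,120,56),(0,-20,59),(0,-66,85),(0,13,105),(26,45,56),(-26,45,56),(40,-20,59),(-40,-20,59)]:
    u=proj(c,JW(np.array(p)/1e3))
    if abs(u).max()<1000: cv2.circle(im,tuple(int(round(v*8)) for v in u),20,(0,255,0),-1,shift=3)
cv2.imwrite("pics/w1o.png",im[:,:,::-1])
E
```

```text
[ 0.5474 -0.1517  0.2225] [-0.      0.0158  0.2225]
blank 0.89 [275.3, 154.5] [-0.0031  0.0443  0.038 ]
lever_pivot 0.69 [279.9, 280.5] [ 0.0012 -0.0656  0.079 ]
lever_grip 0.62 [278.0, 203.5] [-0.0004  0.0133  0.1   ]
fence_edge 0.74 [280.3, 227.0] [ 0.0016 -0.0206  0.059 ]
```

View pics/w1o.png

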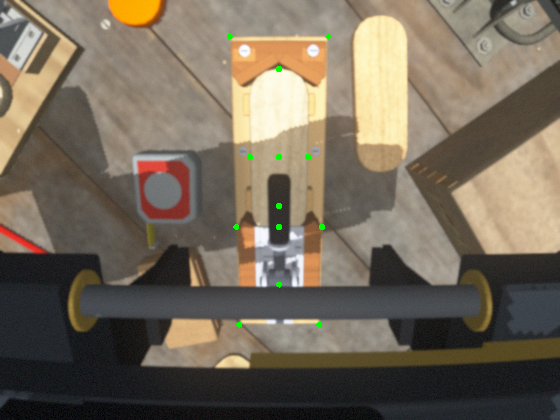

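The wrist view shows the jig upright in the image with the black handle at (279,206), and the model overlay agrees to about 1 mm. The chest corner at (410,165) on the right is close, so I check its clearance.

```bash
python3 - <<'E'
from h import *
np.set_printoptions(precision=3,suppress=True)
c=cap("wrist")
for px in [(412,166),(420,170),(410,175),(440,200),(440,140),(480,240),(430,185),(412,160)]:
    print(px,WJ(at(c,px)))
c=cap("top")
h=[]
for v in range(80,300,1):
    for u in range(200,470,1):
        if c["depth"][v,u]>0: h.append(WJ(at(c,(u,v),c["depth"][v,u])))
h=np.array(h);m=(h[:,2]>.09)&(h[:,0]>.05)&(h[:,1]>-.25)&(h[:,1]<.2);q=h[m]
print(len(q),q.min(0),q.max(0))
for y in np.arange(-.2,.2,.04):
    k=q[abs(q[:,1]-y)<.02]
    if len(k): print(y,k[:,0].min(),k[:,2].max())
E
```

```text
(412, 166) [0.136 0.032 0.012]
(420, 170) [0.136 0.031 0.034]
(410, 175) [0.137 0.021 0.007]
(440, 200) [0.144 0.01  0.069]
(440, 140) [ 0.168  0.058 -0.   ]
(480, 240) [ 0.156 -0.008  0.123]
(430, 185) [0.137 0.022 0.061]
(412, 160) [0.14  0.036 0.   ]
3320 [ 0.12  -0.132  0.09 ] [0.331 0.187 0.18 ]
-0.12 0.223931663910962 0.12655787950187003
-0.07999999999999999 0.23023364391581297 0.1281059428131177
-0.03999999999999998 0.22410926249996868 0.12724137724283324
2.7755575615628914e-17 0.21710037346525587 0.12753179356349775
0.040000000000000036 0.2084326099597915 0.12860122537002938
0.08000000000000002 0.2035706809255229 0.12683458231905653
0.1600000000000001 0.12351261668092227 0.1772576879038742
```

Request:
send_rows(
  moves=[
    [-0.1,0,0.8,0,0,0,-1],
    [0,0,0.8,0,0,0,-1],
    [0,0,0.8,0,0,0,-1],
    [0,0,0.8,0,0,0,-1],
    [0,0,0.8,0,0,0,-1],
    [0,0,0.8,0,0,0,-1],
    [0,0,0.8,0,0,0,-1],
    [0,0,0.06,0,0,0,-1],
    [0,0,0,0,0,0,0],
  ],
)

```text
time_s: 7.8
position: [0.5462, -0.1525, 0.0815]
tcp_rot: [[0.626, 0.78, 0.001], [0.78, -0.626, -0.0], [0.0, 0.001, -1.0]]
force: [0.0, -0.1, 0.7]
opening: 0.948
```

Request:
send_rows(
  moves=[
    [0,0,0,0,0,0,1],
    [0,0,0,0,0,0,1],
    [0,0,0,0,0,0,1],
    [0,0,0,0,0,0,1],
  ],
)

```text
time_s: 8.3
position: [0.5459, -0.1525, 0.0813]
tcp_rot: [[0.626, 0.78, 0.0], [0.78, -0.626, -0.0], [0.0, 0.0, -1.0]]
force: [0.1, 0.1, -0.4]
opening: 0.518
```

Request:
send_rows(
  moves=[
    [0,0,0,0,0,0,1],
    [0,0,0,0,0,0,1],
    [0,0,0,0,0,0,1],
    [0,0,0,0,0,0,1],
    [0,0,0,0,0,0,1],
    [0,0,0,0,0,0,1],
  ],
)

```text
time_s: 9.05
position: [0.546, -0.1526, 0.081]
tcp_rot: [[0.626, 0.78, 0.0], [0.78, -0.626, -0.0], [0.0, 0.0, -1.0]]
force: [1.5, -0.3, -0.3]
opening: 0.199
```

Request:
send_rows(
  moves=[
    [-0.14,0,-0.41,0,0,0,1],
    [-0.19,0,-0.385,0,0,0,1],
    [-0.24,0,-0.36,0,0,0,1],
    [-0.28,0,-0.32,0,0,0,1],
  ],
)

```text
time_s: 9.55
position: [0.5322, -0.1697, 0.1183]
tcp_rot: [[0.626, 0.78, 0.0], [0.78, -0.626, -0.0], [-0.0, 0.0, -1.0]]
force: [1.8, -3.9, -10.9]
opening: 0.206
```

Request:
send_rows(
  moves=[
    [-0.32,0,-0.28,0,0,0,1],
    [-0.36,0,-0.24,0,0,0,1],
    [-0.385,0,-0.19,0,0,0,1],
    [-0.41,0,-0.14,0,0,0,1],
    [-0.42,0,-0.08,0,0,0,1],
    [-0.43,0,-0.03,0,0,0,1],
    [0,0,0,0,0,0,1],
  ],
)

```text
time_s: 10.42
position: [0.4964, -0.2145, 0.143]
tcp_rot: [[0.627, 0.779, 0.002], [0.779, -0.627, 0.0], [0.001, 0.001, -1.0]]
force: [3.0, 1.1, -0.5]
opening: 0.203
```

```bash
python3 - <<'E'
from h import *
np.set_printoptions(precision=4,suppress=True)
s=status.read_state();print(s["position"],WJ(s["position"]),s["force"])
c=cap("wrist");save(c,"w2")
c=cap("scene");cv2.imwrite("pics/s2.png",cv2.resize(c["img"][130:340,180:460,::-1],(800,600)))
E
```

```text
[ 0.4964 -0.2145  0.143 ] [-0.0004 -0.0651  0.143 ] [ 2.9866  1.1339 -0.4513]
```

View pics/s2.png

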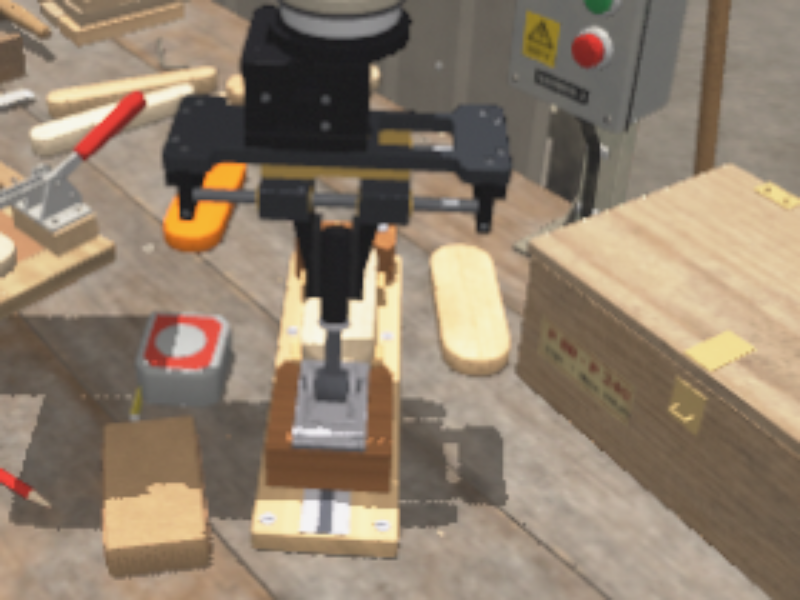

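Request:
send_rows(
  moves=[
    [-0.25,0,0,0,0,0,1],
    [-0.25,0,0,0,0,0,1],
    [-0.25,0,0,0,0,0,1],
    [-0.25,0,0,0,0,0,1],
    [0,0,0,0,0,0,1],
  ],
)

```text
time_s: 11.15
position: [0.4811, -0.2337, 0.1429]
tcp_rot: [[0.626, 0.779, 0.002], [0.779, -0.626, -0.0], [0.001, 0.001, -1.0]]
force: [3.4, 2.3, 4.0]
opening: 0.202
```

Request:
send_rows(
  moves=[
    [-0.25,0,0,0,0,0,1],
    [-0.25,0,0,0,0,0,1],
    [-0.25,0,0,0,0,0,1],
    [-0.1,0,0,0,0,0,1],
    [0,0,0,0,0,0,1],
  ],
)

```text
time_s: 11.78
position: [0.4683, -0.2496, 0.1436]
tcp_rot: [[0.627, 0.779, 0.003], [0.779, -0.627, 0.001], [0.002, 0.002, -1.0]]
force: [5.2, 5.1, 10.3]
opening: 0.203
```

```bash
python3 - <<'E'
from h import *
np.set_printoptions(precision=4,suppress=True)
s=status.read_state();print(s["position"],WJ(s["position"]),s["force"])
c=cap("scene");cv2.imwrite("pics/s3.png",cv2.resize(c["img"][130:340,180:460,::-1],(800,600)))
for t in ("fence_edge","lever_pivot"):
    for r in models.landmark_of("scene",t)[:1]: print(t,r,WJ(atz(c,r["point"],.059 if t[0]=='f' else .079)))
E
```

```text
[ 0.4683 -0.2496  0.1436] [-0.0004 -0.1101  0.1436] [ 5.1828  5.0881 10.2796]
fence_edge {'point': [296.0, 264.3], 'confidence': 0.87} [-0.0008 -0.0585  0.059 ]
lever_pivot {'point': [294.4, 274.2], 'confidence': 0.61} [-0.0012 -0.1073  0.079 ]
```

View pics/s3.png

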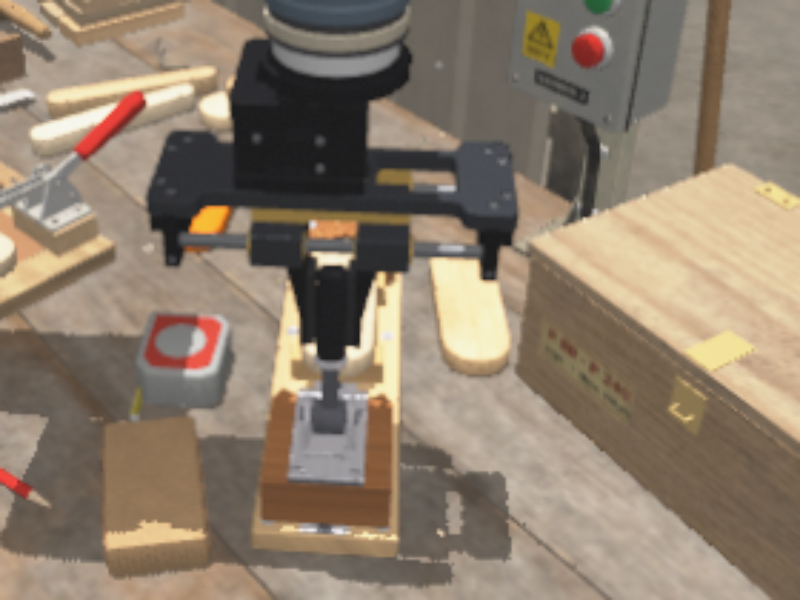

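Request:
send_rows(
  moves=[
    [-0.12,0,0,0,0,0,1],
    [-0.12,0,0,0,0,0,1],
    [0,0,0,0,0,0,1],
  ],
)

```text
time_s: 12.3
position: [0.4646, -0.2543, 0.1433]
tcp_rot: [[0.627, 0.779, 0.002], [0.779, -0.627, 0.001], [0.002, 0.001, -1.0]]
force: [4.5, 5.2, 8.3]
opening: 0.198
```

```bash
python3 - <<'E'
from h import *
np.set_printoptions(precision=4,suppress=True)
s=status.read_state();print(s["position"],WJ(s["position"]),s["force"])
c=cap("scene")
for t in ("fence_edge","lever_pivot"):
    for r in models.landmark_of("scene",t)[:1]: print(t,r,WJ(atz(c,r["point"],.059 if t[0]=='f' else .079)))
E
```

```text
[ 0.4646 -0.2543  0.1433] [-0.0004 -0.1161  0.1433] [4.468  5.17   8.3343]
fence_edge {'point': [295.4, 264.0], 'confidence': 0.87} [-0.002  -0.0577  0.059 ]
lever_pivot {'point': [295.0, 274.7], 'confidence': 0.84} [-0.0001 -0.1085  0.079 ]
```

Request:
send_rows(
  moves=[
    [0,0,0,0,0,0,-1],
    [0,0,0,0,0,0,-1],
    [0,0,0,0,0,0,-1],
    [0,0,-0.6,0,0,0,-1],
    [0,0,-0.8,0,0,0,-1],
    [0,0,-0.8,0,0,0,-1],
    [0,0,-0.8,0,0,0,-1],
    [0.6,0,0,0,0,0,-1],
    [0.8,0,0,0,0,0,-1],
    [0.8,0,0,0,0,0,-1],
    [0,0,0,0,0,0,-1],
  ],
)

```text
time_s: 13.82
position: [0.4982, -0.2105, 0.2163]
tcp_rot: [[0.624, 0.781, -0.001], [0.781, -0.624, 0.001], [-0.0, -0.001, -1.0]]
force: [0.2, -0.5, 0.6]
opening: 0.998
```

```bash
python3 - <<'E'
from h import *
np.set_printoptions(precision=4,suppress=True)
s=status.read_state();print(s["position"],WJ(s["position"]),s["force"],s["opening"])
c=cap("wrist");save(c,"w4")
for t,z in (("blank",.038),("lever_pivot",.079),("lever_grip",.161),("fence_edge",.059)):
    for r in models.landmark_of("wrist",t)[:1]: print(t,r,WJ(atz(c,r["point"],z)),WJ(at(c,r["point"])))
c=cap("scene");cv2.imwrite("pics/s4.png",cv2.resize(c["img"][130:340,180:460,::-1],(800,600)))
for t in ("fence_edge","lever_pivot"):
    for r in models.landmark_of("scene",t)[:1]: print(t,r,WJ(atz(c,r["point"],.059 if t[0]=='f' else .079)))
E
```

```text
[ 0.4982 -0.2105  0.2163] [-0.0015 -0.0609  0.2163] [ 0.1724 -0.5433  0.6143] 0.9975758747283904
blank {'point': [278.6, 69.5], 'confidence': 0.61} [-0.002   0.0437  0.038 ] [-0.002   0.0421  0.0561]
lever_pivot {'point': [279.3, 247.0], 'confidence': 0.58} [-0.0009 -0.1067  0.079 ] [-0.0009 -0.1035  0.0869]
lever_grip {'point': [281.0, 295.0], 'confidence': 0.76} [ 0.0004 -0.1078  0.161 ] [-0.0002 -0.0289  0.3019]
fence_edge {'point': [281.4, 196.0], 'confidence': 0.7} [ 0.0008 -0.0658  0.059 ] [ 0.0008 -0.0657  0.0596]
fence_edge {'point': [292.9, 265.4], 'confidence': 0.62} [-0.0065 -0.062   0.059 ]
lever_pivot {'point': [298.4, 273.3], 'confidence': 0.57} [ 0.0057 -0.1044  0.079 ]
```

View pics/s4.png

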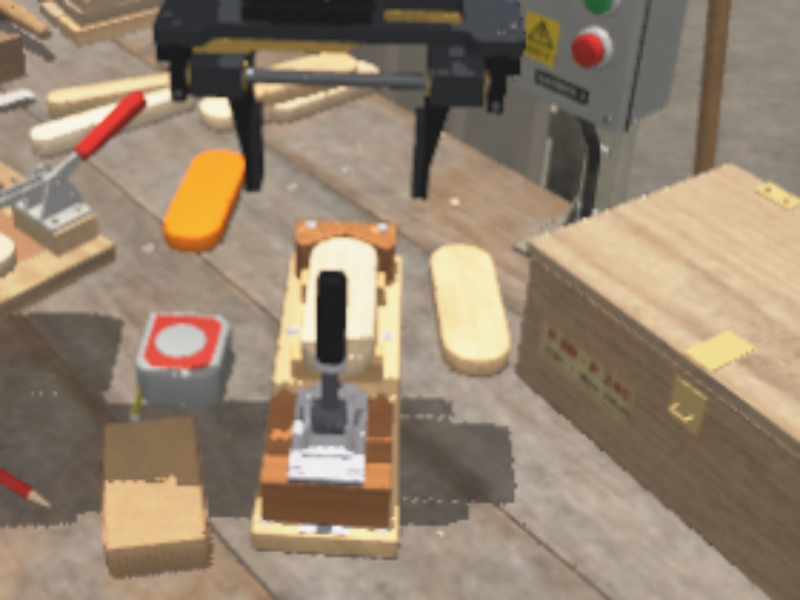

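View pics/w4.png

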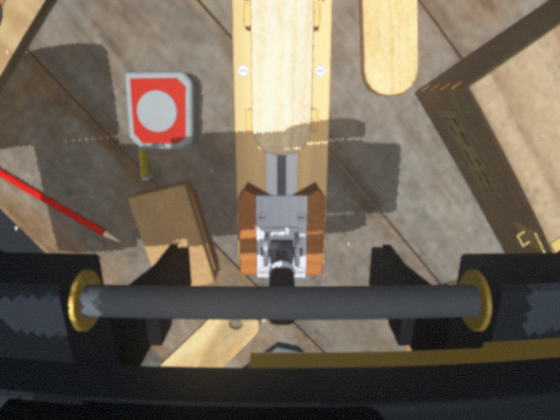

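Request:
send_rows(
  moves=[
    [0.8,0,0,0,0,0,-1],
    [0.9,0,0,0,0,0,-1],
    [0.9,0,0,0,0,0,-1],
    [0.9,0,0,0,0,0,-1],
    [0.72,0,0,0,0,0,-1],
    [0,0.04,0.9,0,0,0,-1],
    [0,0,0.9,0,0,0,-1],
    [0,0,0.9,0,0,0,-1],
    [0,0,0.9,0,0,0,-1],
    [0,0,0.9,0,0,0,-1],
    [0,0,0,0,0,0,-1],
  ],
)

```text
time_s: 15.6
position: [0.5637, -0.1296, 0.1028]
tcp_rot: [[0.626, 0.78, -0.004], [0.78, -0.626, 0.002], [-0.001, -0.004, -1.0]]
force: [0.1, -0.1, 1.3]
opening: 0.998
```

```bash
python3 - <<'E'
from h import *
np.set_printoptions(precision=4,suppress=True)
s=status.read_state();print(s["position"],WJ(s["position"]),s["force"],s["opening"])
c=cap("scene");cv2.imwrite("pics/s5.png",cv2.resize(c["img"][130:340,180:460,::-1],(800,600)))
E
```

```text
[ 0.5637 -0.1296  0.1028] [-0.0011  0.0433  0.1028] [ 0.1493 -0.1355  1.2632] 0.9978663718532345
```

View pics/s5.png

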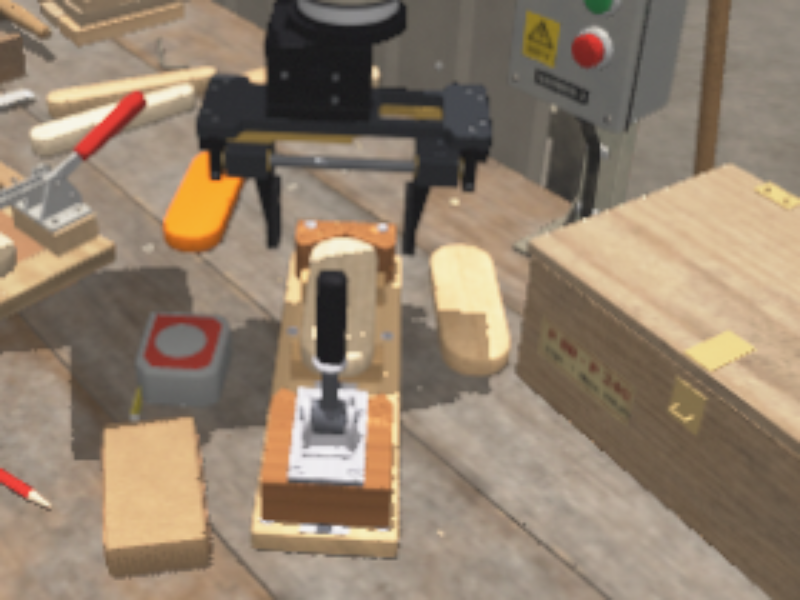

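Request:
send_rows(
  moves=[
    [0.04,0,0.8,0,0,0,-1],
    [0,0,0.8,0,0,0,-1],
    [0,0,0.7,0,0,0,-1],
    [0,0,0.4,0,0,0,-1],
    [0,0,0.25,0,0,0,-1],
    [0,0,0,0,0,0,-1],
    [0,0,0,0,0,0,-1],
  ],
)

```text
time_s: 16.52
position: [0.5657, -0.13, 0.0311]
tcp_rot: [[0.626, 0.78, 0.001], [0.78, -0.626, -0.0], [0.0, 0.001, -1.0]]
force: [-0.2, -0.4, 0.5]
opening: 0.999
```

Request:
send_rows(
  moves=[
    [0,0,0,0,0,0,1],
    [0,0,0,0,0,0,1],
    [0,0,0,0,0,0,1],
    [0,0,0,0,0,0,1],
    [0,0,0,0,0,0,1],
    [0,0,0,0,0,0,1],
    [0,0,0,0,0,0,1],
    [0,0,0,0,0,0,1],
  ],
)

```text
time_s: 17.52
position: [0.5653, -0.1298, 0.0307]
tcp_rot: [[0.626, 0.78, -0.0], [0.78, -0.626, 0.0], [-0.0, -0.0, -1.0]]
force: [-0.6, 0.8, 1.5]
opening: 0.583
```

```bash
python3 - <<'E'
from h import *
np.set_printoptions(precision=4,suppress=True)
s=status.read_state();print(s["position"],WJ(s["position"]),s["force"],s["moment"],s["opening"])
c=cap("scene");cv2.imwrite("pics/s6.png",cv2.resize(c["img"][130:340,180:460,::-1],(800,600)))
E
```

```text
[ 0.5653 -0.1298  0.0307] [0.0002 0.0441 0.0307] [-0.6319  0.7626  1.523 ] [-0.077   0.1878 -0.0219] 0.5829671890471296
```

View pics/s6.png

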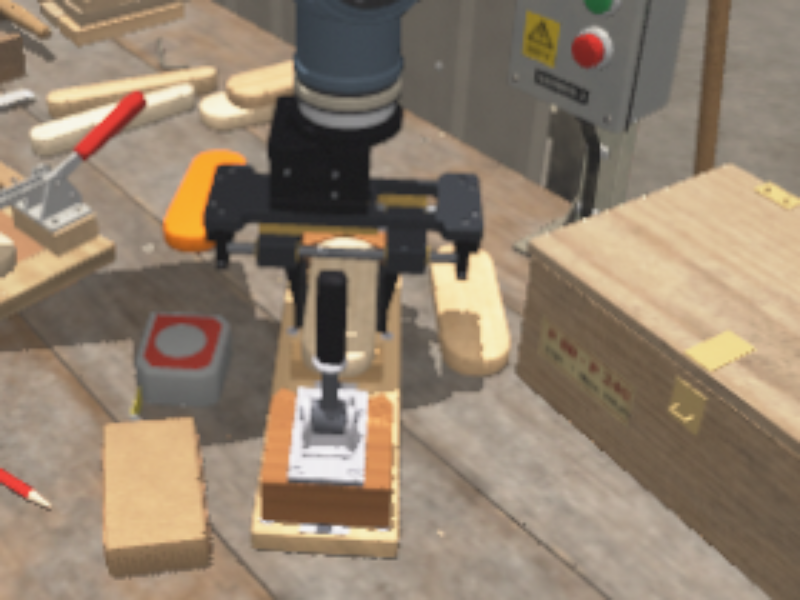

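Request:
send_rows(
  moves=[
    [0,0,0,0,0,0,1],
    [0,0,-0.1,0,0,0,1],
    [0,0,-0.2,0,0,0,1],
    [0,0,-0.3,0,0,0,1],
    [0,0,-0.3,0,0,0,1],
    [0,0,-0.3,0,0,0,1],
    [0,0,-0.3,0,0,0,1],
    [0,0,-0.3,0,0,0,1],
    [0,0,-0.3,0,0,0,1],
    [0,0,-0.1,0,0,0,1],
  ],
)

```text
time_s: 18.82
position: [0.5657, -0.13, 0.0863]
tcp_rot: [[0.626, 0.78, 0.001], [0.78, -0.626, -0.0], [0.0, 0.001, -1.0]]
force: [-0.4, 0.2, -2.2]
opening: 0.582
```

```bash
python3 - <<'E'
from h import *
np.set_printoptions(precision=4,suppress=True)
s=status.read_state();print(s["position"],WJ(s["position"]),s["force"],s["opening"])
c=cap("scene");cv2.imwrite("pics/s7.png",cv2.resize(c["img"][130:340,180:460,::-1],(800,600)))
E
```

```text
[ 0.5657 -0.13    0.0863] [0.0006 0.0442 0.0863] [-0.4195  0.1606 -2.2166] 0.5819887488862004
```

View pics/s7.png

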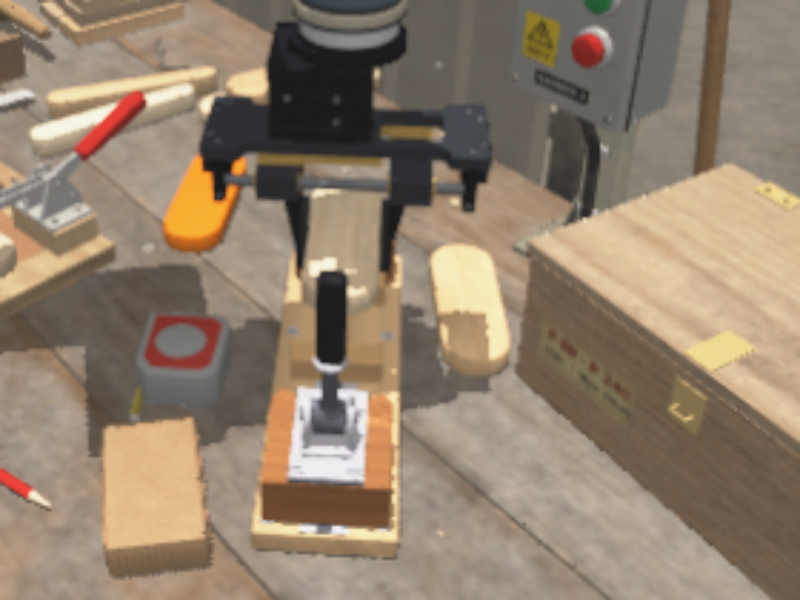

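The blank is off the battens and looks level. I'll lift it the remaining 97 mm or so.

Request:
send_rows(
  moves=[
    [0,0,-0.15,0,0,0,1],
    [0,0,-0.3,0,0,0,1],
    [0,0,-0.4,0,0,0,1],
    [0,0,-0.4,0,0,0,1],
    [0,0,-0.4,0,0,0,1],
    [0,0,-0.4,0,0,0,1],
    [0,0,-0.4,0,0,0,1],
    [0,0,-0.4,0,0,0,1],
    [0,0,-0.4,0,0,0,1],
    [0,0,-0.3,0,0,0,1],
    [0,0,-0.2,0,0,0,1],
    [0,0,-0.1,0,0,0,1],
  ],
)

```text
time_s: 20.38
position: [0.5654, -0.1298, 0.1822]
tcp_rot: [[0.626, 0.78, 0.0], [0.78, -0.626, -0.0], [0.0, 0.0, -1.0]]
force: [0.5, 0.3, -0.6]
opening: 0.581
```

Request:
send_rows(
  moves=[
    [0,0,0,0,0,0,1],
    [0,0,0,0,0,0,1],
    [0,0,0,0,0,0,1],
    [0,0,0,0,0,0,1],
    [0,0,0,0,0,0,1],
    [0,0,0,0,0,0,1],
    [0,0,0,0,0,0,1],
    [0,0,0,0,0,0,1],
    [0,0,0,0,0,0,1],
    [0,0,0,0,0,0,1],
    [0,0,0,0,0,0,1],
    [0,0,0,0,0,0,1],
  ],
)

```text
time_s: 21.88
position: [0.5653, -0.1298, 0.1819]
tcp_rot: [[0.626, 0.78, -0.0], [0.78, -0.626, -0.0], [-0.0, -0.0, -1.0]]
force: [0.9, 0.3, -0.2]
opening: 0.583
```

Request:
send_rows(
  moves=[
    [0,0,0,0,0,0,1],
    [0,0,0,0,0,0,1],
    [0,0,0,0,0,0,1],
    [0,0,0,0,0,0,1],
    [0,0,0,0,0,0,1],
    [0,0,0,0,0,0,1],
    [0,0,0,0,0,0,1],
    [0,0,0,0,0,0,1],
    [0,0,0,0,0,0,1],
    [0,0,0,0,0,0,1],
    [0,0,0,0,0,0,1],
    [0,0,0,0,0,0,1],
  ],
)

```text
time_s: 23.38
position: [0.5653, -0.1298, 0.1819]
tcp_rot: [[0.626, 0.78, -0.0], [0.78, -0.626, 0.0], [-0.0, -0.0, -1.0]]
force: [-0.1, -0.4, -1.3]
opening: 0.578
```

```bash
python3 - <<'E'
from h import *
np.set_printoptions(precision=4,suppress=True)
s=status.read_state();print(s["position"],WJ(s["position"]),s["force"],s["opening"],np.abs(s["qvel"]).max())
c=cap("wrist");save(c,"w8")
J=[]
for y in range(0,250,3):
  for x in range(200,360,3):
    if c["depth"][y,x]>0: J.append(WJ(at(c,(x,y),c["depth"][y,x])))
J=np.array(J);k=J[(J[:,2]>.17)&(J[:,2]<.24)&(abs(J[:,0])<.02)&(J[:,1]>0)&(J[:,1]<.11)]
A=np.c_[k[:,:2],np.ones(len(k))];print(len(k),k.min(0),k.max(0),np.linalg.lstsq(A,k[:,2],rcond=None)[0])
c=cap("scene");cv2.imwrite("pics/s8.png",cv2.resize(c["img"][130:340,180:460,::-1],(800,600)))
E
```

```text
[ 0.5653 -0.1298  0.1819] [0.0003 0.0441 0.1819] [-0.0572 -0.3984 -1.2976] 0.5779296248998247 0.07059739515031838
1421 [-0.02    0.0622  0.205 ] [0.02   0.11   0.2091] [0.0012 0.0009 0.2071]
```

View pics/s8.png

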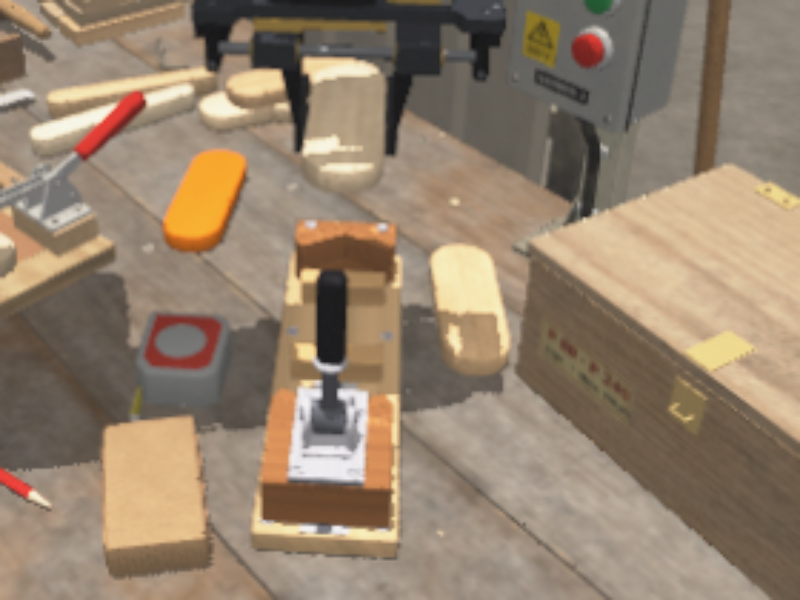

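The measured top surface is 0.207 m up with a slope of about 0.001 rad, so the underside is about 0.189 m up, 151 mm above its seat. It has been held still for more than 3 s, with the fence back and the lever upright, so I hand in.

```bash
python3 -c "
from rig import bot
print(bot.hand_in())"
```

```text
the job is handed in; nothing more can be done
None
```

I flipped the cam lever to upright and drew the fence back with it. Then I took the blank across its middle, lifted it straight up and held it for about 3 s before handing in, still gripped in the air.

**Last checks:**
- **Height and position:** the underside is about 151 mm above its seat, with the tool within 1 mm sideways of it.
- **Level:** the blank's top slopes by about 0.001 rad.
- **Stillness:** the TCP moved less than 1 mm during the hold.
- **Grip:** the opening stayed at 0.58, about 51 mm, on the 52 mm blank.
- **Lever:** it stands upright in the last picture.
- **Fence:** it is back about 45 mm by the wrist camera. The scene camera gave less, about 38 to 42 mm, but both are above the 28 mm needed.
- **Other things on the bench:** the cork block, tape measure and spare blank lie where they were, judged by eye from the pictures and not measured.

No check failed. The two fence readings were the only disagreement. The hand-in gives no verdict.

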